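# Refit the compressor's control knob and hold it down to vent the tank

## Task

The control knob of the little workshop compressor has been levered off: lift the blue tyre lever off the compressor's deck, where it is in the knob's way, and lay it down (do not drop it) flat and wholly on the bamboo board, in the board's empty corner nearest the robot on the robot's right. Then take the black knob from the board, turn it so that the flat in its bore, which is under the white pointer line, matches the flat of the brass D-shaft, push it fully home on the shaft, and press it on down against the shaft's spring as far as it goes, to vent the tank. Finish while holding the knob pressed down like that, do not let go, and leave the socket case, the bottle cage and the valve extender where they are.

Things in the scene. Friction and masses are not known exactly. Their poses are not given: they have to be found in the camera images.
- board_top (a point): Centre of the top face of a square bamboo board, 330 x 330 mm, 18 mm thick, fixed on the trolley; x (away from the robot) and y (to its left) run along its edges within 9 degrees, z up. The lever goes to the corner at -x, -y: that quarter starts bare. The knob starts in the -x, +y quarter, the bystanders on the +x half. The board may be left or right of the compressor
- lever_mid (a point): Blue tyre lever, 115 mm long, 20 wide and 9 thick in the middle, 30 g, flat below. Starts flat on the compressor's deck, prying tip beside the brass shaft (where the knob's skirt must go), body pointing away from it over clear deck. This point is its centre, 57.5 mm from the tip, 4.5 mm above its underside; x from prying tip to tail, y across, z up. Grip it mid-length across y
- lever_tip (a point): End of the tyre lever's prying tip, 1.5 mm above its underside (the tip is 10 mm wide, 3 mm thick)
- lever_tail (a point): End of the tyre lever's slotted tail, 4.5 mm above its underside
- knob_mid (a point): Black knob, 35 g, upright on the board: skirt 44 mm across, 8 high; above it a grip bar 40 long (x), 20 wide (y), up to the full height of 34 mm. D-bore from below, 18 mm deep, 13 across, its flat 2.5 mm from the axis on the +x side. Point: on the axis, 17 mm above the underside; x along the bar to the end with the white pointer line (side of the bore's flat), z up
- stem_end (a point): Centre of the upper end of the upright brass D-shaft, 12 mm round with a flat 2 mm from its axis, end bevelled over 2 mm, 26 mm proud of the compressor's flat deck. x points out of the flat, z up. Knob home: its underside is 18 mm below this point, x axes agree; it enters if turned right within about 5 degrees. The shaft turns only stiffly (0.2 N m)
- stem (a joint): How far the shaft is pressed down, in m: 0 released, 0.006 at its lower stop. The return spring pushes back with 4 N at 0, rising to 10 N at 0.006. With the knob home its skirt is 8 mm above the deck, 2 mm when pressed to the stop
- lever: The tyre lever; origin at the end of its prying tip, on its underside; axes as for point lever_mid
- knob: The knob; origin on its axis at its underside, axes as for point knob_mid
- stem_turn: The brass shaft in its bush; origin on its axis at deck level, 100 mm above the trolley top, axes as for point stem_end. A round gauge 10 mm high stands 76 mm from it, on the far side; otherwise the deck around it is bare apart from the lever. The compressor is 190 x 240 mm, with a 108 mm high blue tank along its far side
- socket_case: Stainless steel socket set case, 100 x 130 x 40 mm, 0.9 kg, origin at the centre of its underside. To be left alone
- bottle_cage: Green bottle cage lying on its back, 135 x 76 x 67 mm, origin at the centre of its underside. To be left alone
- valve_extender: Aluminium valve extender lying flat, 62 mm long, 8 mm thick, origin at the centre of its underside. To be left alone

How it is judged:
By the outcome, as a careful person would: the job done as asked, in the order asked, and still so for the second after the job is handed in, while the arm keeps its last pose, push and grip.
It also fails if it takes over 58 s, if anything falls off the work surface, if the arm or the gripper's body presses on something with over 40 N, if the wrist force passes 120 N, or if a joint passes its speed limit or range.

## Robot

A 6-joint arm with a two-finger parallel gripper is mounted at the origin on the work surface. World frame = base frame: x ahead of the robot, y to its left, z up, the work surface at z = 0. Lengths are in m, angles in rad, forces in N, time in s.
With the tool pointing down it reaches from about 0.4 to 0.825 m from the base axis. Payload 7 kg.
Tool frame: the origin (TCP) lies between the finger pads; the fingertips stand 14 mm ahead of it and the grasp point (between the pads) lies 5 mm behind it (robot.tips_ahead is the z of the fingertips in the tool frame, in m); z points along the fingers, y is the direction in which the jaws open and shut (so a half turn about z gives the same grasp; the last joint's range is limited). The gripper opens to 85 mm and grips with 20 to 120 N. Pads are 22 mm wide; open, the fingers measure 114 mm over their backs; the gripper's body (76 mm by 85 mm) begins 54 mm behind the grasp point. The pads swing forward as they close: fully open they stand 13 mm farther back than shut.
Start: joints at [-1.022, 0.359, 0.012, 0, -1.224, -0.288], TCP at [0.174, -0.652, 0.245] pointing down, gripper open.
Joint ranges: [-3.07, 3.07], [-1.43, 2.12], [-1.02, 1.25], [-3.03, 1.67], [-3.05, -0], [-3.03, 3.03]. Speed limits (rad/s): [2.39, 2.39, 3.01, 3.14, 3.14, 3.14].

## Interface

Orientations are given as a rotation vector (axis times angle).
In Python, from rig import robot, camera, calibration, workorder gives the robot as it stands.
- The arm moves only by the tool send_rows, never from a script. Its argument "moves" is a list of rows, each a list of 7 numbers: the shift along the world's x, y, z in units of 150 mm (1.0 is 150 mm), then the turn, a rotation vector about the world's x, y, z in units of 360 degrees (1.0 is 360 degrees), then the closure, from 0 (fully open) to 1 (shut). In form: [[dx, dy, dz, ax, ay, az, jaw], ...]. A call has 1 to 20 rows; each row is the pose to reach, as a shift and turn from the pose measured when the call began, turning the shorter way round; what a row does not reach only later rows make up. A row lasts 1/12 s, in which the tool goes at most 41.7 mm and 7.16 degrees, less where a joint would pass 70% of its speed; a pose out of reach is approached as far as the arm can. A call with a number of a shift or a turn outside -1 to 1 is refused whole. A call with a gripper value outside its range is refused whole. The fingers move at their own pace and stop on an object; "grip_force" is the grip in N (left out, the last holds). Time passes only in rows, so rows that repeat a pose let the fingers close. It gives the time, the measured TCP pose, the force and the opening at its end, in the units of the state.
- robot.get_state(): the state, without advancing time (a new reading comes with each control period).
- camera(name): name is "side" or "top"; returns the picture (384x512x3 uint8, blue, green, red); there is no depth.
- calibration(name): a dict with "intrinsics" (3x3 intrinsics, pixels), "R" (3x3) and "t" (3): a world point X has camera coordinates R X + t. Camera axes: x right, y down, z forward; pixel columns grow to the right and rows downward; lengths in m; the calibration is good to about 2 mm. A picture is of the moment at which its call begins. calibration takes no time and is no camera call.
- workorder.finish_job(): hands the job in, once; it reports no verdict.
The state is a dict: "time": time; "joint_positions": joint angles; "joint_vel": joint speeds; "effort": joint torques, N m; "tool_pos": TCP position; "eef_rot": TCP orientation; "contact_force": force on the tool from outside, world axes, zero at the start; "wrist_torque": the same for the moment, N m; "width": finger opening in m.
Only numpy, scipy, OpenCV 4.12 (cv2) and the standard library are available. Lean on these libraries where they do the work, as an engineer would, in place of code of your own. Each camera call takes 0.05 s, during which the arm holds its last target.

## Working session

There is one attempt and no reset: what is moved stays moved. The work goes in short steps, Python scripts to look and compute and a tool call to move; the robot and the scene stay as the last step left them, time stands still between calls to the robot, and variables do not carry over. Pictures are saved under pics/ and viewed, and the job is handed in when it is done.

Besides the shell and the picture viewer there is one more tool, called after "Emit:" in YAML: its name, and indented under it one key for each argument. send_rows: Moves the arm, as the interface text tells. Shifts and turns lie within -1 to 1; 1 stands for 150 mm of shift or 360 degrees of turn. Its arguments: {"type":"object","properties":{"moves":{"type":"array","items":{"type":"array","items":{"type":"number"}}},"grip_force":{"type":"number"}},"required":["moves"]}

```bash
ls; mkdir -p pics; python3 - <<'E'
from rig import robot,camera,calibration,workorder
import cv2
print(robot.get_state())
for n in("side","top"):
    cv2.imwrite(f"pics/{n}0.png",camera(n)); c=calibration(n); print(n,c)
    import numpy as np
    print(-np.array(c["R"]).T@np.array(c["t"]))
E
```

```text
pics
{'time': 0.0, 'joint_positions': array([-1.02188011e+00,  3.59398158e-01,  1.10539741e-02, -3.44386093e-04,
       -1.22407764e+00, -2.88074867e-01]), 'joint_vel': array([-0.0008713 , -0.00080719,  0.00147253,  0.0015701 , -0.00019663,
       -0.00021476]), 'effort': array([ 2.94888559e-04, -5.83322418e+01,  2.93404949e+01,  6.93641156e+00,
       -6.31972842e-03,  3.81106202e-05]), 'tool_pos': array([ 0.17392074, -0.65173989,  0.24435527]), 'eef_rot': array([ 4.08337849e-01, -3.11457327e+00, -2.53938234e-03]), 'contact_force': array([ 0.85079581,  0.17796995, -0.08796321]), 'wrist_torque': array([-0.0479538 ,  0.04592316,  0.01272147]), 'width': 0.08532431960194313}
side {'intrinsics': array([[486.70666613,   0.        , 250.06897995],
       [  0.        , 486.70666613, 193.5297966 ],
       [  0.        ,   0.        ,   1.        ]]), 'R': array([[-0.90375268, -0.42786082,  0.01289211],
       [-0.31370318,  0.64152948, -0.7000216 ],
       [ 0.29124115, -0.6366907 , -0.71400529]]), 't': array([0.48661234, 0.28021611, 0.9214238 ])}
[0.25932536 0.61509742 0.84778534]
top {'intrinsics': array([[382.2218976 ,   0.        , 257.7591556 ],
       [  0.        , 382.2218976 , 196.54973939],
       [  0.        ,   0.        ,   1.        ]]), 'R': array([[-0.01070249, -0.99992524,  0.00591387],
       [-0.97512234,  0.00912712, -0.22147939],
       [ 0.22140886, -0.00813713, -0.97514712]]), 't': array([-0.02455682,  0.55826324,  0.78350122])}
[ 0.37063802 -0.02327487  0.88781798]
```

View pics/side0.png

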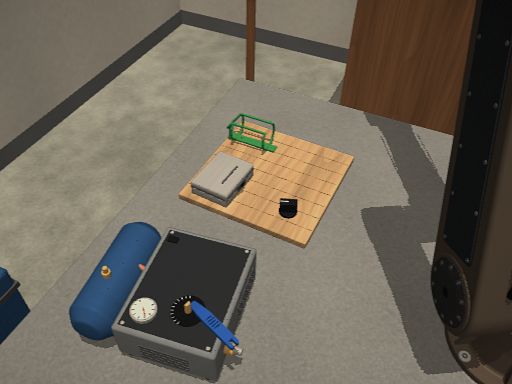

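View pics/top0.png

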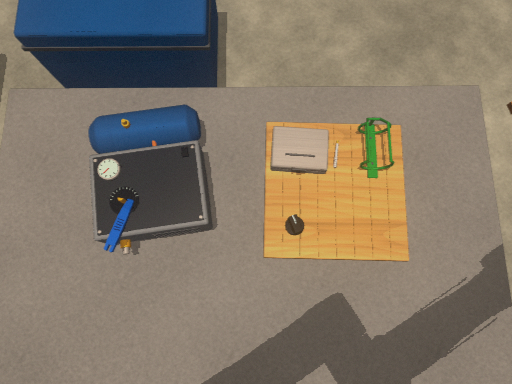

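The side and top views show the compressor on the left and the board on the right. In the top view the shaft is near (123,200), the lever runs from there to (110,248), and the knob is at (294,226). I'll zoom in next.

```bash
python3 - <<'E'
import cv2,numpy as np
def crop(src,dst,x,y,w,h,s):
    im=cv2.imread(src)[y:y+h,x:x+w]
    im=cv2.resize(im,None,fx=s,fy=s,interpolation=cv2.INTER_CUBIC)
    cv2.imwrite(dst,im)
a=cv2.imread('pics/top0.png');b=cv2.imread('pics/side0.png')
def c(im,x,y,w,h,s): return cv2.resize(im[y:y+h,x:x+w],None,fx=s,fy=s,interpolation=cv2.INTER_CUBIC)
cv2.imwrite('pics/c1.png',np.hstack([c(a,90,180,50,75,8),c(a,270,195,50,75,8)]))
cv2.imwrite('pics/c2.png',np.hstack([c(b,165,285,80,75,5),c(b,250,185,80,75,5)]))
E
```

```text
(no output)
```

View pics/c1.png

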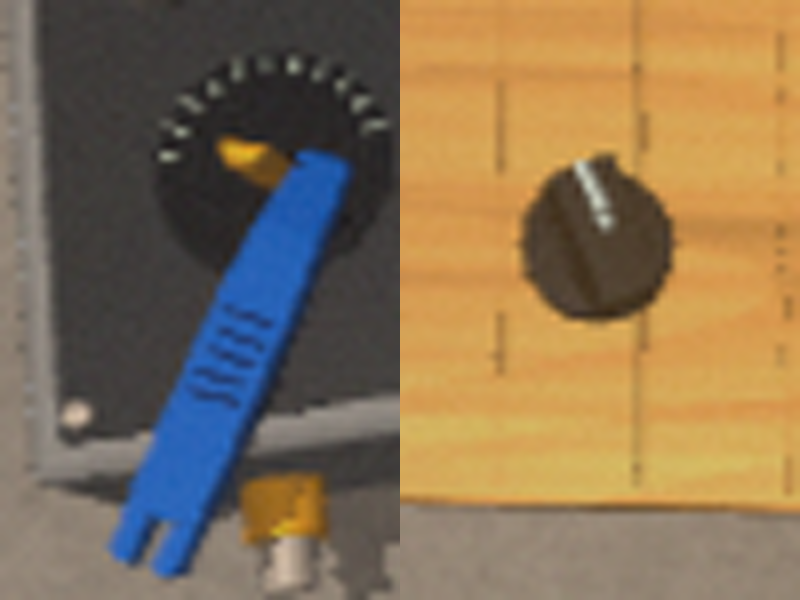

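View pics/c2.png

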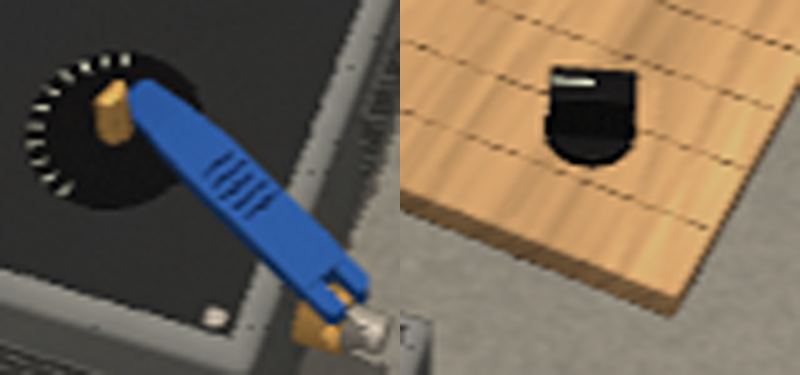

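```bash
cat > h.py <<'E'
import numpy as np,cv2
from rig import calibration
C={n:calibration(n) for n in("side","top")}
def proj(n,X):
    c=C[n];X=np.atleast_2d(X);p=(X@np.array(c["R"]).T+c["t"])@np.array(c["intrinsics"]).T
    return p[:,:2]/p[:,2:]
def back(n,uv,z):
    c=C[n];R=np.array(c["R"]);o=-R.T@c["t"];d=R.T@np.linalg.solve(c["intrinsics"],[*uv,1.])
    return o+d*(z-o[2])/d[2]
def tri(us,ut):
    from scipy.optimize import least_squares
    r=least_squares(lambda X:np.r_[(proj("side",X)[0]-us),(proj("top",X)[0]-ut)],back("top",ut,.05));return r.x,r.fun
def view(im,x,y,w,h,s): return cv2.resize(im[y:y+h,x:x+w],None,fx=s,fy=s,interpolation=cv2.INTER_NEAREST)
E
python3 - <<'E'
from h import *
P=lambda x,y,ox,oy,s:((x-.5*0)/s+ox-.5+.5/s*0,y/s+oy-.5)
# crops: c1 left: ox90 oy180 s8 ; right ox270 oy195 ; c2 left ox165 oy285 s5 ; right ox250 oy185
t=lambda x,y:P(x,y,90,180,8); t2=lambda x,y:P(x-400,y,270,195,8)
s=lambda x,y:P(x,y,165,285,5); s2=lambda x,y:P(x-400,y,250,185,5)
print("stem",back("top",t(238,150),.126),back("side",s(112,90),.126),tri(s(112,90),t(238,150)))
print("dial centre",back("top",t(275,160),.1),back("side",s(115,130),.1))
print("tip",back("top",t(325,165),.102),back("side",s(147,84),.102),tri(s(147,84),t(325,165)))
print("tail",back("top",t(145,562),.1045),back("side",s(350,295),.1045),tri(s(350,295),t(145,562)))
print("knob",back("top",t2(597,240),.052-.022),back("side",s2(592,75),.052))
print("knob skirt c",back("top",t2(597,245),.026),back("side",s2(590,125),.026))
print("pointer",back("top",t2(577,163),.052),back("top",t2(607,225),.052),back("side",s2(553,83),.052),back("side",s2(592,83),.052))
for uv in[(404,124),(408,260),(264,259),(266,122)]: print("board",back("top",uv,.018))
for uv in[(353,158),(304,238)]: print("board s",back("side",uv,.018))
for uv in[(92,155),(200,142),(208,230),(97,240)]: print("deck",back("top",uv,.1))
E
```

```text
stem [0.54269931 0.25259638 0.126     ] [0.53921883 0.25311177 0.126     ] (array([0.54107409, 0.25254591, 0.12478637]), array([-0.71667613, -0.28828145,  0.17616131,  0.90679733]))
dial centre [0.54578227 0.25210804 0.1       ] [0.54022666 0.25342236 0.1       ]
tip [0.54387023 0.23822489 0.102     ] [0.53868724 0.23362701 0.102     ] (array([0.53954057, 0.23593358, 0.10633221]), array([-1.25614132, -0.49419099,  0.30608655,  1.57703493]))
tail [0.44046992 0.27651784 0.1045    ] [0.43792199 0.27520474 0.1045    ] (array([0.43878486, 0.27574733, 0.10538678]), array([-0.62411355, -0.19461575,  0.15275421,  0.79393111]))
knob [ 0.49971505 -0.11211107  0.03      ] [ 0.49879839 -0.11505714  0.052     ]
knob skirt c [ 0.4988831  -0.11247972  0.026     ] [ 0.49541866 -0.10905656  0.026     ]
pointer [ 0.51800221 -0.10496599  0.052     ] [ 0.50055548 -0.11272899  0.052     ] [ 0.51275315 -0.10267476  0.052     ] [ 0.49690341 -0.11041756  0.052     ]
board [ 0.74665853 -0.38999364  0.018     ]
board [ 0.41830628 -0.3676088   0.018     ]
board [ 0.4238912  -0.04303467  0.018     ]
board [ 0.75463443 -0.05265651  0.018     ]
board s [ 0.41394049 -0.35776455  0.018     ]
board s [ 0.43289882 -0.05327747  0.018     ]
deck [0.64495273 0.32742224 0.1       ]
deck [0.67276918 0.09489649 0.1       ]
deck [0.47944608 0.07395441 0.1       ]
deck [0.46103033 0.30154315 0.1       ]
```

```bash
cat > s.py <<'E'
from h import *
import sys
a=cv2.imread('pics/top0.png');b=cv2.imread('pics/side0.png')
A=cv2.resize(a[190:212,108:140],None,fx=12,fy=12,interpolation=cv2.INTER_CUBIC)
B=cv2.resize(b[293:323,173:205],None,fx=12,fy=12,interpolation=cv2.INTER_CUBIC)
H=max(A.shape[0],B.shape[0])
A=cv2.copyMakeBorder(A,0,H-A.shape[0],0,0,cv2.BORDER_CONSTANT)
cv2.imwrite('pics/st.png',np.hstack([A,B]))
E
python3 s.py
```

```text
(no output)
```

View pics/st.png

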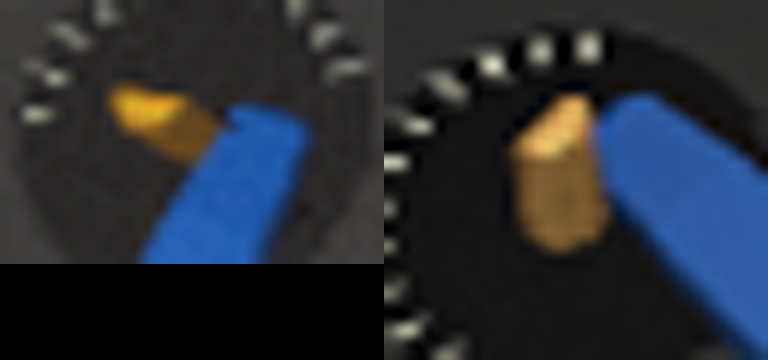

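```bash
cat > fit.py <<'E'
from h import *
from scipy.optimize import minimize
imgs={'top':cv2.imread('pics/top0.png').astype(float),'side':cv2.imread('pics/side0.png').astype(float)}
roi={'top':(112,192,20,16),'side':(178,296,20,20)}
S=8
def prof(th,inset):
    r=6-inset; f=2-inset*INF
    a=np.linspace(-np.pi,np.pi,73)
    p=np.c_[r*np.cos(a),r*np.sin(a)]; p[:,0]=np.minimum(p[:,0],f)
    c,s=np.cos(th),np.sin(th); return p@np.array([[c,s],[-s,c]])/1000
INF=1
def model(n,x,y,th,ins):
    ox,oy,w,h=roi[n]
    def pts(p,z): 
        q=proj(n,np.c_[p+[x,y],np.full(len(p),z)]); return ((q+.5-[ox,oy])*S*16).astype(np.int32)
    full=prof(th,0);small=prof(th,ins)
    L=np.zeros((h*S,w*S),np.uint8)
    d=lambda q,v:cv2.fillConvexPoly(L,cv2.convexHull(q),v,shift=4)
    d(np.r_[pts(full,.1),pts(full,.124)],1)
    d(np.r_[pts(full,.124),pts(small,.126)],2)
    d(pts(small,.126),3)
    # 
    return [cv2.resize((L==k).astype(np.float32),(w,h),interpolation=cv2.INTER_AREA) for k in range(4)]
def cost(n,x,y,th,ins):
    ox,oy,w,h=roi[n];im=imgs[n][oy:oy+h,ox:ox+w]
    M=np.stack([m.ravel() for m in model(n,x,y,th,ins)],1)
    px=im.reshape(-1,3); blue=(px[:,0]-px[:,2]>25).reshape(h,w).astype(np.uint8)
    ok=cv2.dilate(blue,np.ones((3,3)),borderValue=0).ravel()==0
    bright=(px.min(1)>70); ok&=~cv2.dilate((bright&(abs(px[:,0]-px[:,2])<30)).reshape(h,w).astype(np.uint8),np.ones((2,2))).ravel().astype(bool)
    s,res,_,_=np.linalg.lstsq(M[ok],px[ok],rcond=None)
    return ((M[ok]@s-px[ok])**2).mean()
if __name__=="__main__":
  for ins in(1.0,1.9):
    for n in('top','side'):
        out=[]
        for deg in range(-180,180,10):
            best=(1e9,)
            for x0 in ([.5415,.5385] ):
              r=minimize(lambda v:cost(n,v[0],v[1],np.radians(deg),ins),[x0,.2528],method='Nelder-Mead',options=dict(initial_simplex=[[x0,.2528],[x0+.003,.2528],[x0,.2558]],maxfev=60))
              if r.fun<best[0]: best=(r.fun,deg,*np.round(r.x,4))
            out.append(best)
        out.sort(); print(ins,n,out[:7])
E
python3 fit.py
```

```text
1.0 top [(np.float64(18.236947123317872), -10, np.float64(0.5437), np.float64(0.252)), (np.float64(29.992088281898287), 0, np.float64(0.5436), np.float64(0.2519)), (np.float64(38.73550784329421), -20, np.float64(0.5437), np.float64(0.2519)), (np.float64(65.71514397943244), 10, np.float64(0.5434), np.float64(0.2521)), (np.float64(76.91447802867177), 170, np.float64(0.5404), np.float64(0.252)), (np.float64(78.00518275511978), 160, np.float64(0.5404), np.float64(0.2524)), (np.float64(78.60367200680638), -30, np.float64(0.5437), np.float64(0.2519))]
1.0 side [(np.float64(79.26325892528442), -20, np.float64(0.54), np.float64(0.2533)), (np.float64(85.37602272163828), -10, np.float64(0.5402), np.float64(0.2534)), (np.float64(122.1225814109858), -30, np.float64(0.5399), np.float64(0.2532)), (np.float64(135.68726588495042), 0, np.float64(0.5402), np.float64(0.2536)), (np.float64(189.1388257183395), 140, np.float64(0.5374), np.float64(0.2544)), (np.float64(193.1845716335647), 150, np.float64(0.5372), np.float64(0.2542)), (np.float64(193.76915316528556), 130, np.float64(0.5375), np.float64(0.25
[... 414 characters left out ...]
70.94095373509492), -30, np.float64(0.5437), np.float64(0.2518)), (np.float64(71.97906957134835), 150, np.float64(0.5406), np.float64(0.2531))]
1.9 side [(np.float64(85.38240493035796), -20, np.float64(0.5402), np.float64(0.2529)), (np.float64(93.33467448765388), -10, np.float64(0.5402), np.float64(0.2532)), (np.float64(124.40749926946181), -30, np.float64(0.5401), np.float64(0.2529)), (np.float64(134.49514285730285), 0, np.float64(0.5403), np.float64(0.2535)), (np.float64(189.75836022067452), 140, np.float64(0.5374), np.float64(0.2543)), (np.float64(193.6566901827351), 150, np.float64(0.5375), np.float64(0.2541)), (np.float64(195.4286403921068), 130, np.float64(0.5374), np.float64(0.2543))]
```

```bash
cat > f2.py <<'E'
import fit
from fit import *
for inf in(1,0):
  fit.INF=inf
  for ins in(.5,1.,1.9):
    for n,x0 in(('top',[.5437,.252]),('side',[.5401,.2533])):
        out=[]
        for deg in range(-24,4,2):
              r=minimize(lambda v:cost(n,v[0],v[1],np.radians(deg),ins),x0,method='Nelder-Mead',options=dict(initial_simplex=[x0,[x0[0]+.001,x0[1]],[x0[0],x0[1]+.001]],maxfev=60))
              out.append(r.fun)
        p=np.polyfit(np.arange(-24,4,2),out,2)
        print(inf,ins,n,-p[1]/2/p[0],np.round(out,0))
E
python3 f2.py
```

```text
1 0.5 top -9.01705906215204 [61. 55. 48. 43. 39. 33. 31. 29. 30. 31. 34. 36. 41. 49.]
1 0.5 side -15.695155540383906 [111. 104.  99.  97.  94.  94.  96. 101. 110. 116. 128. 142. 154. 169.]
1 1.0 top -8.571759197507705 [54. 46. 40. 33. 28. 24. 20. 19. 18. 19. 22. 24. 30. 37.]
1 1.0 side -16.067863162339364 [ 92.  85.  80.  78.  76.  77.  80.  85.  92. 103. 111. 124. 136. 153.]
1 1.9 top -9.33945583317563 [49. 41. 36. 31. 27. 24. 23. 22. 23. 24. 27. 29. 32. 37.]
1 1.9 side -16.487368548327712 [ 95.  90.  84.  83.  83.  85.  87.  92.  98. 106. 115. 124. 137. 151.]
0 0.5 top -8.87151642557134 [69. 63. 58. 55. 50. 46. 44. 42. 41. 43. 45. 49. 50. 59.]
0 0.5 side -15.90632965206349 [131. 128. 121. 121. 118. 119. 121. 125. 130. 139. 150. 161. 177. 189.]
0 1.0 top -7.638587709730484 [64. 59. 53. 48. 44. 39. 36. 34. 34. 34. 36. 37. 39. 48.]
0 1.0 side -16.511870097726327 [123. 116. 118. 116. 111. 112. 114. 121. 127. 137. 146. 158. 171. 186.]
0 1.9 top -7.80494776298432 [64. 60. 53. 47. 42. 38. 36. 34. 33. 34. 35. 38. 41. 45.]
0 1.9 side -17.14509681018112 [130. 127. 124. 123. 120. 122. 122. 131. 141. 147. 160. 170. 182. 197.]
```

```bash
cat > f3.py <<'E'
# knob fit: skirt cyl + bar box, white pointer colours
from h import *
from scipy.optimize import minimize
imgs={n:cv2.imread(f'pics/{n}0.png').astype(float) for n in('top','side')}
for n,roi in(('top',(280,208,30,36)),('side',(272,190,34,36))):
    ox,oy,w,h=roi;im=imgs[n][oy:oy+h,ox:ox+w]
    S=8
    def masks(x,y,th):
        c,s=np.cos(th),np.sin(th);R=np.array([[c,s],[-s,c]])
        a=np.linspace(0,2*np.pi,73);circ=.022*np.c_[np.cos(a),np.sin(a)]
        box=np.array([[-20,-10],[20,-10],[20,10],[-20,10]])/1000
        def pts(p,z):
            q=proj(n,np.c_[p@R+[x,y],np.full(len(p),z)]);return ((q+.5-[ox,oy])*S*16).astype(np.int32)
        L=np.zeros((h*S,w*S),np.uint8)
        d=lambda q,v:cv2.fillConvexPoly(L,cv2.convexHull(q),v,shift=4)
        d(np.r_[pts(circ,.018),pts(circ,.026)],1);d(pts(circ,.026),2)
        d(np.r_[pts(box,.026),pts(box,.052)],3);d(pts(box,.052),4)
        ln=np.array([[4,-1.2],[20,-1.2],[20,1.2],[4,1.2]])/1000
        d(pts(ln,.052),5)
        return [cv2.resize((L==k).astype(np.float32),(w,h),interpolation=cv2.INTER_AREA).ravel() for k in range(6)]
    px=im.reshape(-1,3)
    # exclude shadows on board? keep
    def cost(v):
        M=np.stack(masks(v[0]/1000,v[1]/1000,np.radians(v[2])),1)
        s=np.linalg.lstsq(M,px,rcond=None)[0];return ((M@s-px)**2).mean()
    for t in(10,20,30):
        x0=np.array([499,-112,t]);r=minimize(cost,x0,method='Nelder-Mead',options=dict(initial_simplex=[x0,x0+[3,0,0],x0+[0,3,0],x0+[0,0,10]]))
        print(n,r.x,r.fun)
E
python3 f3.py
```

```text
top [ 498.95410776 -112.72099447   20.17017962] 97.9335041905578
top [ 498.93926813 -112.6557213    19.45129315] 97.13617526545228
top [ 498.83289538 -112.72162933   19.57340696] 97.08517911025329
side [ 496.24752903 -110.91257254   19.65198814] 334.7022449973447
side [ 496.14298995 -110.93545942   19.49881756] 335.4453811159524
side [ 495.99590967 -110.928176     19.77925358] 331.38611896038776
```

Emit:
send_rows:
  moves:
    - [1, 1, 0, 0, 0, 0, 0]
    - [1, 1, 0, 0, 0, 0, 0]
    - [1, 1, 0, 0, 0, 0, 0]
    - [1, 1, 0, 0, 0, 0, 0]
    - [1, 1, 0, 0, 0, 0, 0]
    - [1, 1, 0, 0, 0, 0, 0]

```text
time: 0.6
tool_pos: [0.3275, -0.4979, 0.2444]
eef_rot: [-0.414, 3.114, 0.003]
contact_force: [-0.9, -0.5, -0.2]
width: 0.0853
```

```bash
python3 -c "
from rig import robot
print(robot.tips_ahead,[a for a in dir(robot) if a[0]!='_']); print(robot.get_state())"
```

```text
0.014 ['PlanningError', 'get_state', 'tips_ahead']
{'time': 0.6, 'joint_positions': array([-0.66255988,  0.23124711, -0.16820076, -0.00198953, -1.1723273 ,
       -0.6430198 ]), 'joint_vel': array([ 0.01426593,  0.00225089,  0.00271092,  0.01899099, -0.00397868,
        0.01435978]), 'effort': array([  2.69452147, -47.70395994,  28.69822204,   6.66318655,
         0.14270979,  -1.00286778]), 'tool_pos': array([ 0.3274738 , -0.49793512,  0.24443687]), 'eef_rot': array([-4.14095648e-01,  3.11355132e+00,  3.11345579e-03]), 'contact_force': array([-0.92863039, -0.52535956, -0.22798677]), 'wrist_torque': array([-0.03149269,  0.10991938,  0.02214307]), 'width': 0.08531346000690423}
```

Emit:
send_rows:
  moves:
    - [0.8, 1, 0, 0, 0, 0, 0]
    - [0.8, 1, 0, 0, 0, 0, 0]
    - [0.8, 1, 0, 0, 0, 0, 0]
    - [0.8, 1, 0, 0, 0, 0, 0]
    - [0.8, 1, 0, 0, 0, 0, 0]

```text
time: 1.02
tool_pos: [0.4488, -0.3455, 0.2443]
eef_rot: [-0.415, 3.113, 0.004]
contact_force: [-0.1, -0.3, -0.0]
width: 0.0856
```

Emit:
send_rows:
  moves:
    - [0.4, 1, 0, 0, 0, 0, 0]
    - [0.4, 1, 0, 0, 0, 0, 0]
    - [0.4, 1, 0, 0, 0, 0, 0]
    - [0.4, 1, 0, 0, 0, 0, 0]

```text
time: 1.35
tool_pos: [0.509, -0.1934, 0.2441]
eef_rot: [-0.415, 3.114, 0.004]
contact_force: [-0.2, 0.7, 0.2]
width: 0.0853
```

Emit:
send_rows:
  moves:
    - [0, 1, 0, 0, 0, 0, 0]
    - [0, 1, 0, 0, 0, 0, 0]
    - [0, 1, 0, 0, 0, 0, 0]
    - [0, 1, 0, 0, 0, 0, 0]

```text
time: 1.68
tool_pos: [0.5085, -0.0405, 0.244]
eef_rot: [-0.417, 3.113, 0.005]
contact_force: [0.7, 0.0, -0.1]
width: 0.0854
```

Emit:
send_rows:
  moves:
    - [0, 1, -0.2, 0, 0, -0.1, 0.4]
    - [0, 1, -0.2, 0, 0, -0.1, 0.4]
    - [0, 1, -0.2, 0, 0, -0.1, 0.4]
    - [0, 1, -0.2, 0, 0, -0.1, 0.4]
    - [0, 1, -0.2, 0, 0, -0.1, 0.4]
    - [0, 1, -0.2, 0, 0, -0.1, 0.4]
    - [0, 1, -0.2, 0, 0, -0.1, 0.4]

```text
time: 2.27
tool_pos: [0.5081, 0.1104, 0.2134]
eef_rot: [0.566, 3.09, 0.003]
contact_force: [-0.7, -0.4, 0.5]
width: 0.051
```

Emit:
send_rows:
  moves:
    - [-0.13, 0.97, -0.35, 0, 0, 0, 0.3]
    - [-0.13, 0.97, -0.35, 0, 0, 0, 0.3]
    - [-0.13, 0.97, -0.35, 0, 0, 0, 0.3]
    - [-0.13, 0.97, -0.35, 0, 0, 0, 0.3]
    - [-0.13, 0.97, -0.35, 0, 0, 0, 0.3]
    - [-0.13, 0.97, -0.35, 0, 0, 0, 0.3]
    - [-0.13, 0.97, -0.35, 0, 0, 0, 0.3]

```text
time: 2.85
tool_pos: [0.4886, 0.2554, 0.1608]
eef_rot: [-0.564, -3.091, -0.002]
contact_force: [0.1, -0.1, 0.2]
width: 0.0591
```

```bash
cat > look.py <<'E'
import sys
from h import *
from rig import robot,camera
k=sys.argv[1]; a=camera("top");b=camera("side")
cv2.imwrite(f'pics/top{k}.png',a);cv2.imwrite(f'pics/side{k}.png',b)
st=robot.get_state();p=st['tool_pos'];print(st['time'],p,st['eef_rot'],st['width'],st['contact_force'])
c=p.copy();c=c-[0,0,.02]
o=[]
for n,im in(("top",a),("side",b)):
    u=proj(n,c)[0].astype(int);x=max(0,min(512-80,u[0]-40));y=max(0,min(384-80,u[1]-40))
    print(n,"origin",x,y)
    o.append(cv2.resize(im[y:y+80,x:x+80],None,fx=5,fy=5,interpolation=cv2.INTER_CUBIC))
cv2.imwrite(f'pics/z{k}.png',np.hstack(o))
E
python3 look.py 1
```

```text
2.95 [0.48895285 0.2549347  0.16137538] [0.56645433 3.08947397 0.00373642] 0.0597728985006797 [-0.53444342  0.1783993   0.60992624]
top origin 73 183
side origin 172 269
```

View pics/z1.png

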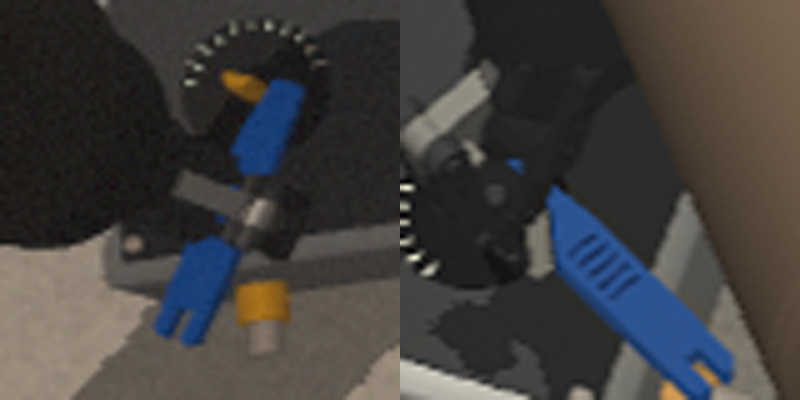

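Emit:
send_rows:
  moves:
    - [0, 0.01, -0.1, 0, 0, 0, 0.3]
    - [0, 0.01, -0.2, 0, 0, 0, 0.3]
    - [0, 0.01, -0.3, 0, 0, 0, 0.3]
    - [0, 0.01, -0.3, 0, 0, 0, 0.3]
    - [0, 0.01, -0.3, 0, 0, 0, 0.3]

```text
time: 3.37
tool_pos: [0.4891, 0.2553, 0.1166]
eef_rot: [0.568, 3.09, 0.002]
contact_force: [0.4, -0.3, 0.2]
width: 0.06
```

```bash
python3 look.py 2
```

```text
3.4667 [0.48968816 0.25625781 0.11755853] [0.56687571 3.08833764 0.00537041] 0.06005304795934238 [-0.23991663 -0.87855462 -0.08534259]
top origin 80 186
side origin 172 283
```

View pics/z2.png

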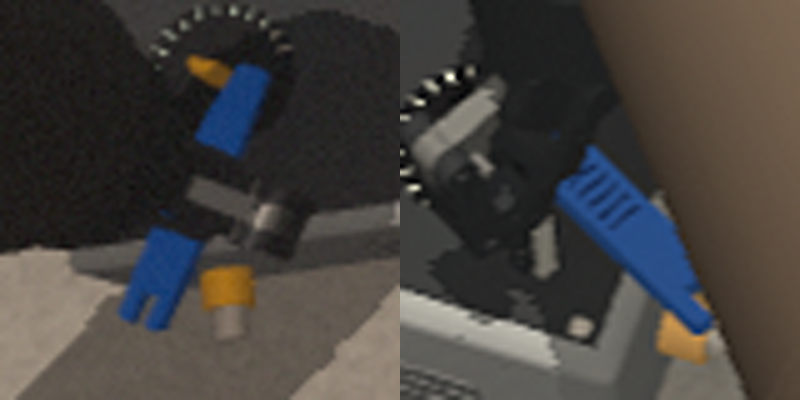

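Emit:
send_rows:
  moves:
    - [0, 0, 0, 0, 0, 0, 0.7]
    - [0, 0, 0, 0, 0, 0, 1]
    - [0, 0, 0, 0, 0, 0, 1]
    - [0, 0, 0, 0, 0, 0, 1]
    - [0, 0, 0, 0, 0, 0, 1]
    - [0, 0, 0, 0, 0, 0, 1]
  grip_force: 30

```text
time: 3.97
tool_pos: [0.4901, 0.2565, 0.1184]
eef_rot: [0.566, 3.088, 0.007]
contact_force: [-1.3, -1.0, 6.9]
width: 0.0184
```

Emit:
send_rows:
  moves:
    - [0, 0, 0.02, 0, 0, 0, 1]
    - [0, 0, 0.05, 0, 0, 0, 1]
    - [0, 0, 0.1, 0, 0, 0, 1]
    - [0, 0, 0.2, 0, 0, 0, 1]
    - [0, 0, 0.35, 0, 0, 0, 1]
    - [0, 0, 0.5, 0, 0, 0, 1]
    - [0, 0, 0.5, 0, 0, 0, 1]

```text
time: 4.55
tool_pos: [0.492, 0.258, 0.1986]
eef_rot: [0.564, 3.083, 0.015]
contact_force: [0.7, 0.1, 1.4]
width: 0.0187
```

```bash
python3 look.py 3
```

```text
4.65 [0.49034289 0.25696729 0.1947584 ] [0.56586348 3.08630805 0.01010135] 0.01902367453013019 [ 0.47903036  0.31452222 -0.36609029]
top origin 65 179
side origin 169 259
```

View pics/z3.png

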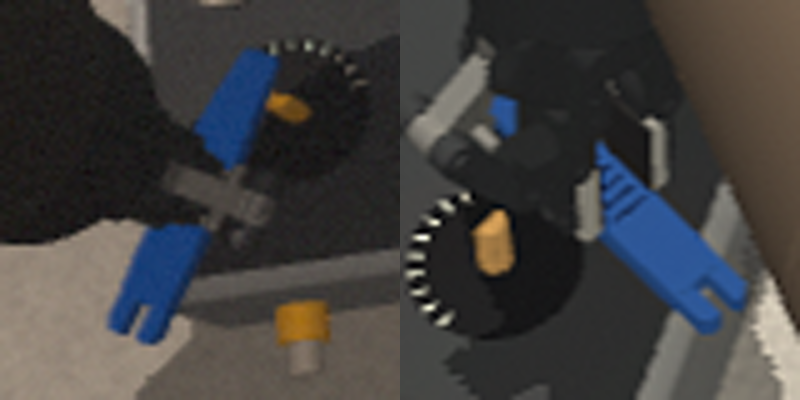

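View pics/side3.png

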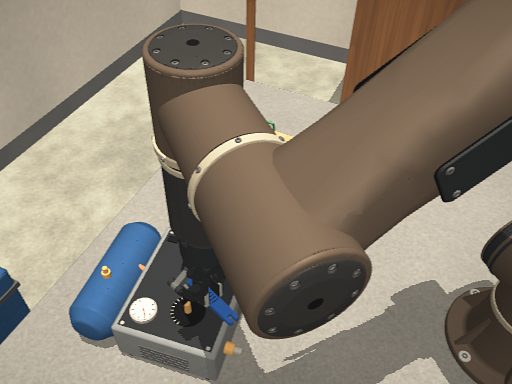

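```bash
python3 - <<'E'
from h import *
t=lambda x,y:(x/5+65-.5,y/5+179-.5); s=lambda x,y:((x-400)/5+169-.5,y/5+259-.5)
print(tri(s(722,305),t(140,332)))
print("tip",tri(s(505,100),t(262,54)))
E
```

```text
(array([0.44104228, 0.27557012, 0.17999061]), array([-0.81794487, -0.26614334,  0.19542243,  1.01418841]))
tip (array([0.54286276, 0.23807536, 0.17773836]), array([-2.36121944, -0.9826886 ,  0.56448095,  2.90152917]))
```

Emit:
send_rows:
  moves:
    - [0, -0.2, 0.1, 0, 0, 0, 1]
    - [0, -0.45, 0.1, 0, 0, 0, 1]
    - [0, -0.7, 0.1, 0, 0, 0, 1]
    - [0.02, -0.95, 0.1, 0, 0, 0, 1]
    - [0.02, -1, 0.1, 0, 0, 0, 1]

```text
time: 5.07
tool_pos: [0.492, 0.1029, 0.209]
eef_rot: [0.569, 3.088, 0.008]
contact_force: [-0.2, -0.4, -0.2]
width: 0.0187
```

Emit:
send_rows:
  moves:
    - [0.02, -0.25, 0, 0, 0, 0.02, 1]
    - [0.02, -0.5, 0, 0, 0, 0.047, 1]
    - [0.02, -0.75, 0, 0, 0, 0.047, 1]
    - [0.02, -1, 0, 0, 0, 0.047, 1]
    - [0.02, -1, 0, 0, 0, 0.047, 1]

```text
time: 5.48
tool_pos: [0.4936, -0.0519, 0.208]
eef_rot: [-0.115, -3.138, -0.007]
contact_force: [0.5, 0.1, -0.8]
width: 0.0187
```

Emit:
send_rows:
  moves:
    - [0, -0.25, 0, 0, 0, 0, 1]
    - [0, -0.5, 0, 0, 0, 0, 1]
    - [0, -0.75, 0, 0, 0, 0, 1]
    - [0, -1, 0, 0, 0, 0, 1]
    - [0, -1, 0, 0, 0, 0, 1]

```text
time: 5.9
tool_pos: [0.4926, -0.2064, 0.2068]
eef_rot: [-0.121, -3.136, -0.006]
contact_force: [1.2, 0.3, 0.1]
width: 0.0189
```

Emit:
send_rows:
  moves:
    - [0.04, -0.25, -0.1, 0, 0, 0, 1]
    - [0.04, -0.55, -0.3, 0, 0, 0, 1]
    - [0.04, -0.55, -0.5, 0, 0, 0, 1]
    - [0.04, -0.55, -0.7, 0, 0, 0, 1]
    - [0.04, -0.55, -0.85, 0, 0, 0, 1]
    - [0.04, -0.55, -0.85, 0, 0, 0, 1]
    - [0.04, -0.55, -0.85, 0, 0, 0, 1]

```text
time: 6.48
tool_pos: [0.4976, -0.2887, 0.078]
eef_rot: [-0.121, -3.131, -0.006]
contact_force: [0.5, -0.2, 1.0]
width: 0.019
```

```bash
python3 look.py 4
```

```text
6.5833 [ 0.49966084 -0.28897768  0.08062874] [-0.12014329 -3.13697599 -0.004484  ] 0.018519655357010185 [-0.38450229  0.34088366  0.54508512]
top origin 336 181
side origin 274 111
```

View pics/z4.png

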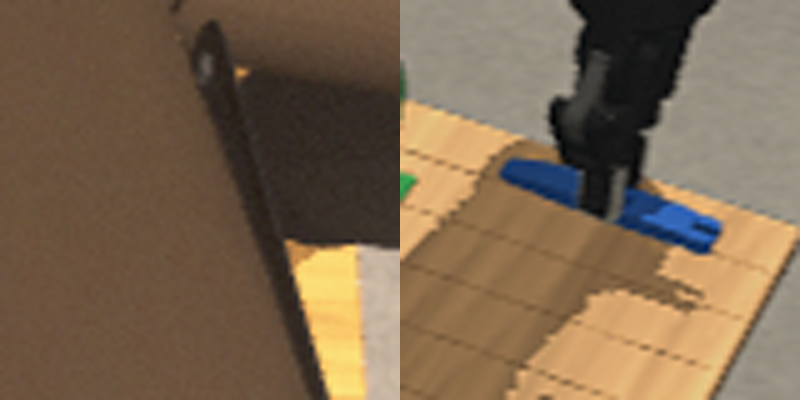

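View pics/top4.png

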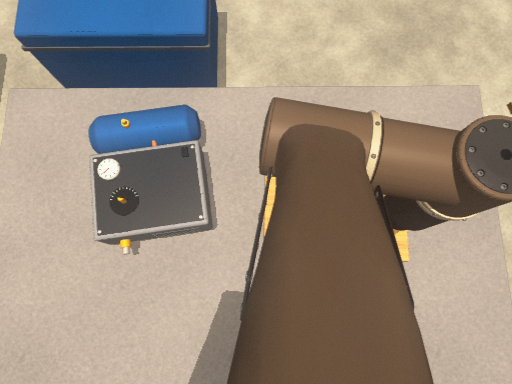

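Emit:
send_rows:
  moves:
    - [0, 0, -0.1, 0, 0, 0, 1]
    - [0, 0, -0.2, 0, 0, 0, 1]
    - [0, 0, -0.24, 0, 0, 0, 1]
    - [0, 0, -0.26, 0, 0, 0, 1]
    - [0, 0, -0.27, 0, 0, 0, 1]
    - [0, 0, -0.27, 0, 0, 0, 1]

```text
time: 7.08
tool_pos: [0.5003, -0.289, 0.041]
eef_rot: [-0.12, -3.138, -0.004]
contact_force: [1.4, -0.4, -0.1]
width: 0.0188
```

Emit:
send_rows:
  moves:
    - [0, 0, -0.01, 0, 0, 0, 1]
    - [0, 0, -0.015, 0, 0, 0, 1]
    - [0, 0, -0.02, 0, 0, 0, 1]
    - [0, 0, -0.025, 0, 0, 0, 1]
    - [0, 0, -0.03, 0, 0, 0, 1]
    - [0, 0, -0.03, 0, 0, 0, 1]

```text
time: 7.58
tool_pos: [0.5003, -0.289, 0.0365]
eef_rot: [-0.12, -3.138, -0.004]
contact_force: [0.4, -0.4, -0.2]
width: 0.0185
```

Emit:
send_rows:
  moves:
    - [0, 0, -0.005, 0, 0, 0, 1]
    - [0, 0, -0.01, 0, 0, 0, 1]
    - [0, 0, -0.01, 0, 0, 0, 1]

```text
time: 7.83
tool_pos: [0.5003, -0.2891, 0.0364]
eef_rot: [-0.119, -3.138, -0.003]
contact_force: [-4.4, 3.8, 14.3]
width: 0.0185
```

```bash
python3 look.py 5
```

```text
7.9333 [ 0.50032374 -0.28905144  0.03635284] [-0.11878684 -3.13859373 -0.00338403] 0.01883707974008731 [-2.6260209   3.21182881 13.74316384]
top origin 330 184
side origin 272 124
```

View pics/z5.png

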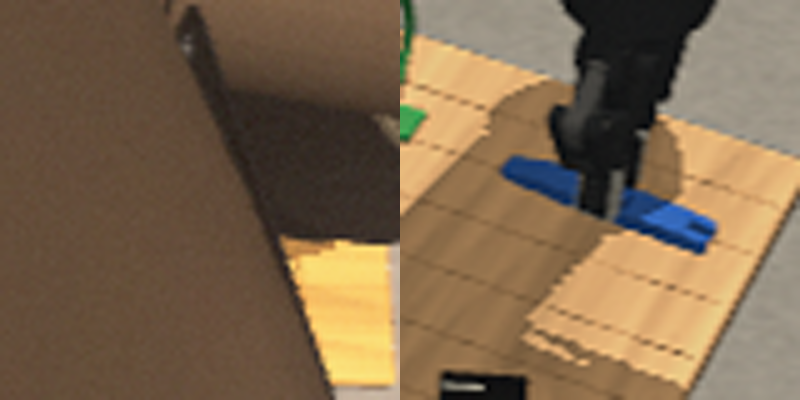

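Emit:
send_rows:
  moves:
    - [0, 0, 0.003, 0, 0, 0, 1]
    - [0, 0, 0.003, 0, 0, 0, 0.7]
    - [0, 0, 0.003, 0, 0, 0, 0.6]
    - [0, 0, 0.003, 0, 0, 0, 0.5]
    - [0, 0, 0.003, 0, 0, 0, 0.3]
    - [0, 0, 0.003, 0, 0, 0, 0.3]
    - [0, 0, 0.003, 0, 0, 0, 0.3]

```text
time: 8.52
tool_pos: [0.5003, -0.2891, 0.0366]
eef_rot: [-0.119, -3.138, -0.003]
contact_force: [0.3, 1.1, -0.0]
width: 0.06
```

Emit:
send_rows:
  moves:
    - [0, 0, 0.05, 0, 0, 0, 0.3]
    - [0, 0, 0.15, 0, 0, 0, 0.3]
    - [0, 0, 0.35, 0, 0, 0, 0.3]
    - [0, 0, 0.6, 0, 0, 0, 0.3]
    - [0, 0.2, 0.7, 0, 0, 0, 0.3]
    - [0, 0.4, 0.7, 0, 0, 0, 0.3]
    - [0, 0.4, 0.7, 0, 0, 0.02, 0.3]

```text
time: 9.1
tool_pos: [0.5009, -0.2263, 0.144]
eef_rot: [-0.071, 3.138, 0.004]
contact_force: [-0.8, -0.4, -0.4]
width: 0.0596
```

```bash
python3 look.py 6
```

```text
9.2 [ 0.50061893 -0.22820136  0.14283506] [-8.49578292e-02  3.13996636e+00  2.99084206e-03] 0.0598339386761116 [-0.09391399 -0.35020901  0.55874849]
top origin 315 176
side origin 267 106
```

View pics/side6.png

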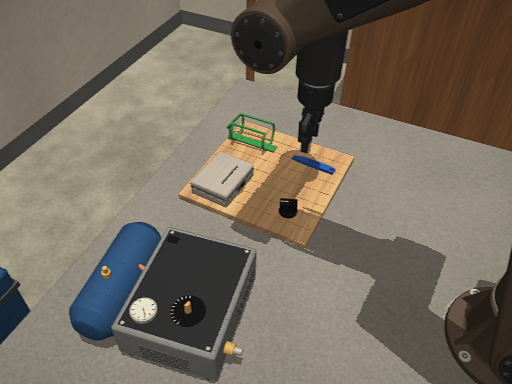

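```bash
cat > f4.py <<'E'
import fit
from fit import *
from rig import camera
for src in((('top','4'),('side','6')),(('top','6'),('side','6'))):
  for n,k in src: fit.imgs[n]=cv2.imread(f'pics/{n}{k}.png').astype(float)
  for n,x0 in(('top',[.5437,.252]),('side',[.5401,.2533])):
   for ins in(1.,1.6):
    f=lambda v:cost(n,v[0]/1000,v[1]/1000,np.radians(v[2]),ins)
    b=None
    for d in(-25,-12,0):
      x=np.array([x0[0]*1000,x0[1]*1000,d]);r=minimize(f,x,method='Nelder-Mead',options=dict(initial_simplex=[x,x+[2,0,0],x+[0,2,0],x+[0,0,8]]))
      if b is None or r.fun<b.fun:b=r
    prof_=[round(f([b.x[0],b.x[1],d]),0) for d in range(-24,6,3)]
    print(n,ins,b.x,b.fun,prof_)
E
python3 f4.py
python3 - <<'E'
import cv2,numpy as np
a=cv2.imread('pics/top6.png')[190:215,108:140];b=cv2.imread('pics/side6.png')[293:318,173:205]
cv2.imwrite('pics/st6.png',cv2.resize(np.hstack([a,b]),None,fx=12,fy=12,interpolation=cv2.INTER_CUBIC))
E
```

```text
top 1.0 [543.64477303 252.11558753  -9.56966949] 21.81712126906974 [np.float64(62.0), np.float64(49.0), np.float64(38.0), np.float64(29.0), np.float64(24.0), np.float64(22.0), np.float64(26.0), np.float64(33.0), np.float64(48.0), np.float64(57.0)]
top 1.6 [543.72068814 252.2052423  -10.59572255] 22.51043665308947 [np.float64(57.0), np.float64(44.0), np.float64(35.0), np.float64(28.0), np.float64(23.0), np.float64(24.0), np.float64(28.0), np.float64(35.0), np.float64(42.0), np.float64(54.0)]
side 1.0 [540.13769079 253.36518518 -16.04333003] 62.56196999134133 [np.float64(81.0), np.float64(72.0), np.float64(65.0), np.float64(64.0), np.float64(67.0), np.float64(75.0), np.float64(87.0), np.float64(102.0), np.float64(119.0), np.float64(140.0)]
side 1.6 [540.19944831 253.23680855 -14.69125719] 67.00323020341752 [np.float64(83.0), np.float64(72.0), np.float64(69.0), np.float64(69.0), np.float64(72.0), np.float64(81.0), np.float64(89.0), np.float64(101.0), np.float64(118.0), np.float64(137.0)]
top 1.0 [543.6653043  252.1391237   -9.68659364] 24.446330039642447 [np.float64(64.0), np.float64(49
[... 201 characters left out ...]
213700864328484 [np.float64(60.0), np.float64(44.0), np.float64(35.0), np.float64(29.0), np.float64(27.0), np.float64(27.0), np.float64(32.0), np.float64(39.0), np.float64(48.0), np.float64(63.0)]
side 1.0 [540.13769079 253.36518518 -16.04333003] 62.56196999134133 [np.float64(81.0), np.float64(72.0), np.float64(65.0), np.float64(64.0), np.float64(67.0), np.float64(75.0), np.float64(87.0), np.float64(102.0), np.float64(119.0), np.float64(140.0)]
side 1.6 [540.19944831 253.23680855 -14.69125719] 67.00323020341752 [np.float64(83.0), np.float64(72.0), np.float64(69.0), np.float64(69.0), np.float64(72.0), np.float64(81.0), np.float64(89.0), np.float64(101.0), np.float64(118.0), np.float64(137.0)]
```

View pics/st6.png

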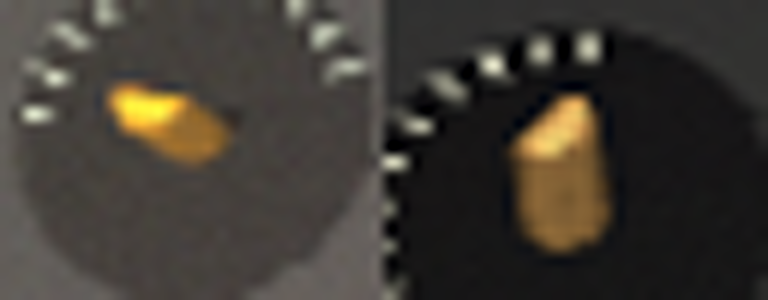

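Emit:
send_rows:
  moves:
    - [-0.02, 0.25, 0, 0, 0, 0.02, 0.3]
    - [-0.02, 0.5, 0, 0, 0, 0.04, 0.3]
    - [-0.02, 0.77, -0.1, 0, 0, 0.046, 0.3]
    - [-0.02, 0.77, -0.25, 0, 0, 0.046, 0.3]
    - [-0.02, 0.77, -0.35, 0, 0, 0.046, 0.3]
    - [-0.02, 0.77, -0.35, 0, 0, 0.046, 0.3]
    - [-0.02, 0.77, -0.35, 0, 0, 0.046, 0.3]

```text
time: 9.78
tool_pos: [0.4973, -0.1132, 0.0899]
eef_rot: [0.533, -3.094, -0.003]
contact_force: [-0.0, -0.2, 0.1]
width: 0.0598
```

```bash
python3 look.py 7
```

```text
9.8833 [ 0.49824298 -0.11335398  0.09113824] [-5.33046034e-01  3.09515351e+00  2.52976715e-03] 0.059539384163764586 [-0.09519715  0.66359704 -0.22962512]
top origin 256 182
side origin 248 154
```

View pics/z7.png

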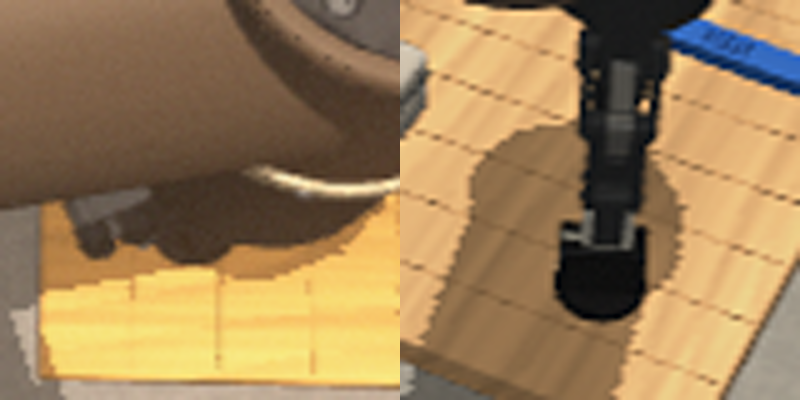

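Emit:
send_rows:
  moves:
    - [0, 0.005, -0.1, 0, 0, 0, 0.3]
    - [0, 0.005, -0.2, 0, 0, 0, 0.3]
    - [0, 0.005, -0.28, 0, 0, 0, 0.3]
    - [0, 0.005, -0.31, 0, 0, 0, 0.3]
    - [0, 0.005, -0.31, 0, 0, 0, 0.3]
    - [0, 0.005, -0.31, 0, 0, 0, 0.3]

```text
time: 10.38
tool_pos: [0.4988, -0.113, 0.0454]
eef_rot: [-0.532, 3.095, 0.002]
contact_force: [0.3, -0.3, 0.1]
width: 0.0598
```

Emit:
send_rows:
  moves:
    - [-0.005, 0, -0.005, 0, 0, 0, 0.5]
    - [-0.005, 0, -0.005, 0, 0, 0, 0.7]
    - [-0.005, 0, -0.005, 0, 0, 0, 1]
    - [-0.005, 0, -0.005, 0, 0, 0, 1]
    - [-0.005, 0, -0.005, 0, 0, 0, 1]
    - [-0.005, 0, -0.005, 0, 0, 0, 1]
    - [-0.005, 0, -0.005, 0, 0, 0, 1]
  grip_force: 80

```text
time: 10.97
tool_pos: [0.4986, -0.113, 0.0456]
eef_rot: [-0.532, 3.093, 0.002]
contact_force: [-1.1, 0.3, 6.4]
width: 0.018
```

```bash
python3 look.py 8
```

```text
11.0667 [ 0.4985526  -0.11300348  0.04556782] [-5.32066977e-01  3.09331073e+00  1.62600835e-03] 0.018096267191910785 [-0.88644741  0.28932625  6.24788357]
top origin 254 185
side origin 246 168
```

View pics/z8.png

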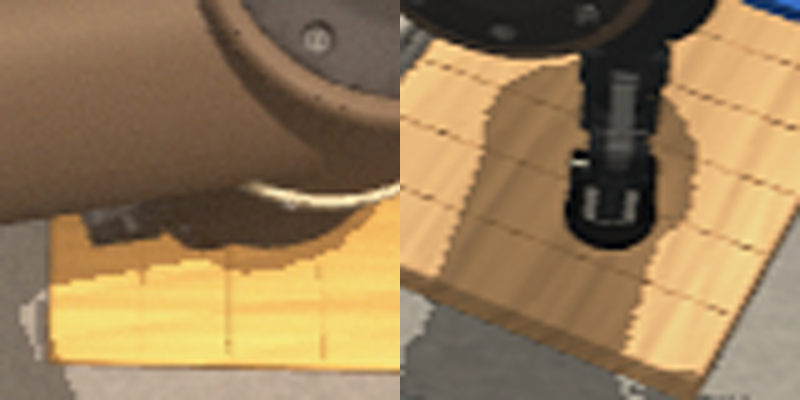

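Emit:
send_rows:
  moves:
    - [0, 0, 0.05, 0, 0, 0, 1]
    - [0, 0, 0.15, 0, 0, 0, 1]
    - [0, 0, 0.35, 0, 0, 0, 1]
    - [0, 0, 0.6, 0, 0, 0, 1]
    - [0, 0, 0.85, 0, 0, 0, 1]
    - [0, 0, 1, 0, 0, 0, 1]
    - [0, 0, 1, 0, 0, 0, 1]

```text
time: 11.65
tool_pos: [0.5014, -0.1131, 0.2021]
eef_rot: [-0.532, 3.083, -0.001]
contact_force: [1.8, -0.0, -1.0]
width: 0.018
```

Emit:
send_rows:
  moves:
    - [0.05, 0.25, 0, 0, 0, -0.01, 1]
    - [0.05, 0.5, 0, 0, 0, -0.025, 1]
    - [0.05, 0.75, 0, 0, 0, -0.04, 1]
    - [0.05, 1, 0, 0, 0, -0.05, 1]
    - [0.05, 1, 0, 0, 0, -0.05, 1]
    - [0.05, 1, 0, 0, 0, -0.05, 1]

```text
time: 12.15
tool_pos: [0.5086, 0.0388, 0.2024]
eef_rot: [-0.049, 3.129, -0.004]
contact_force: [-0.1, -0.6, -0.5]
width: 0.0184
```

Emit:
send_rows:
  moves:
    - [0.1, 0.25, 0, 0, 0, -0.01, 1]
    - [0.1, 0.5, 0, 0, 0, -0.025, 1]
    - [0.1, 0.75, 0, 0, 0, -0.039, 1]
    - [0.1, 1, 0, 0, 0, -0.039, 1]
    - [0.1, 1, 0, 0, 0, -0.039, 1]
    - [0.1, 1, 0, 0, 0, -0.039, 1]

```text
time: 12.65
tool_pos: [0.5235, 0.1895, 0.2022]
eef_rot: [0.33, 3.113, -0.007]
contact_force: [-0.5, 0.5, -0.3]
width: 0.0182
```

Emit:
send_rows:
  moves:
    - [0.12, 0.2, -0.1, 0, 0, 0, 1]
    - [0.12, 0.42, -0.1, 0, 0, 0, 1]
    - [0.12, 0.42, -0.1, 0, 0, 0, 1]
    - [0.12, 0.42, -0.1, 0, 0, 0, 1]
    - [0.12, 0.42, -0.1, 0, 0, 0, 1]

```text
time: 13.07
tool_pos: [0.5415, 0.251, 0.187]
eef_rot: [0.331, 3.113, -0.008]
contact_force: [-0.2, 0.6, -0.4]
width: 0.018
```

```bash
python3 look.py 9; cat > ori.py <<'E'
from rig import robot
import numpy as np
from scipy.spatial.transform import Rotation as R
import sys
psi=float(sys.argv[1]) if len(sys.argv)>1 else 77.5
a=np.radians((psi+90)/2);T=R.from_rotvec(np.pi*np.array([np.cos(a),np.sin(a),0]))
C=R.from_rotvec(robot.get_state()['eef_rot']);M=C.as_matrix()
print("psi now",np.degrees(np.arctan2(M[1,1],M[0,1])),"z",M[:,2],"turn needed (units)",(T*C.inv()).as_rotvec()/2/np.pi)
E
python3 ori.py
```

```text
13.1667 [0.54154645 0.2508659  0.18741622] [ 0.33221254  3.11249603 -0.00707477] 0.01849448277681628 [ 0.12072557  0.03906127 -1.02551622]
top origin 72 154
side origin 144 247
psi now 77.81407891192008 z [ 0.01086502 -0.00570555 -0.9999247 ] turn needed (units) [ 0.00091284  0.00172676 -0.00087552]
```

View pics/z9.png

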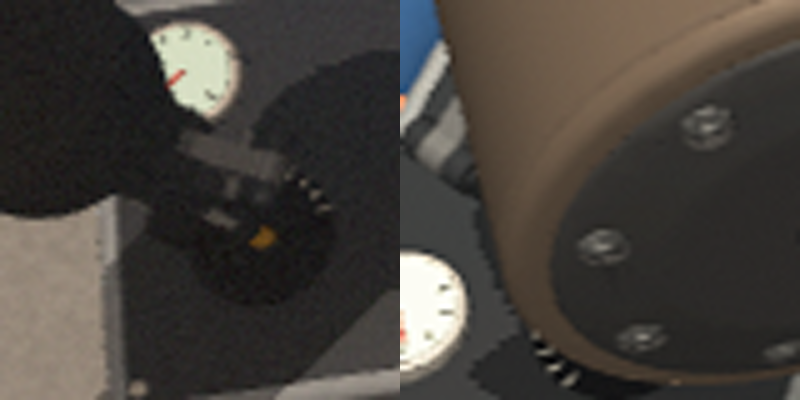

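Emit:
send_rows:
  moves:
    - [0.007, 0.011, -0.1, 0.001, 0.0017, -0.001, 1]
    - [0.007, 0.011, -0.18, 0.001, 0.0017, -0.001, 1]
    - [0.007, 0.011, -0.18, 0.001, 0.0017, -0.001, 1]
    - [0.007, 0.011, -0.18, 0.001, 0.0017, -0.001, 1]
    - [0.007, 0.011, -0.18, 0.001, 0.0017, -0.001, 1]

```text
time: 13.58
tool_pos: [0.5429, 0.2522, 0.1608]
eef_rot: [0.344, 3.122, 0.001]
contact_force: [0.2, 1.0, 0.3]
width: 0.0184
```

```bash
python3 look.py 10; python3 ori.py; python3 - <<'E'
import cv2,numpy as np
a=cv2.imread('pics/top10.png')[165:215,95:145].astype(float)
a=np.clip(255*(a/255)**.5,0,255).astype(np.uint8)
b=cv2.imread('pics/side10.png')[270:340,150:240].astype(float);b=np.clip(255*(b/255)**.5,0,255).astype(np.uint8)
cv2.imwrite('pics/e10.png',np.hstack([cv2.resize(a,(400,400),interpolation=3),cv2.resize(b,(400,400),interpolation=3)]))
E
```

```text
13.6833 [0.54296008 0.25256784 0.16115278] [3.43235221e-01 3.12184479e+00 2.10495314e-03] 0.018396922052600313 [-0.36533131 -0.11668097 -0.47071287]
top origin 76 156
side origin 144 256
psi now 77.45151751228687 z [ 0.00107601  0.00123023 -0.99999866] turn needed (units) [-0.00019587  0.00017117  0.00013476]
```

View pics/e10.png

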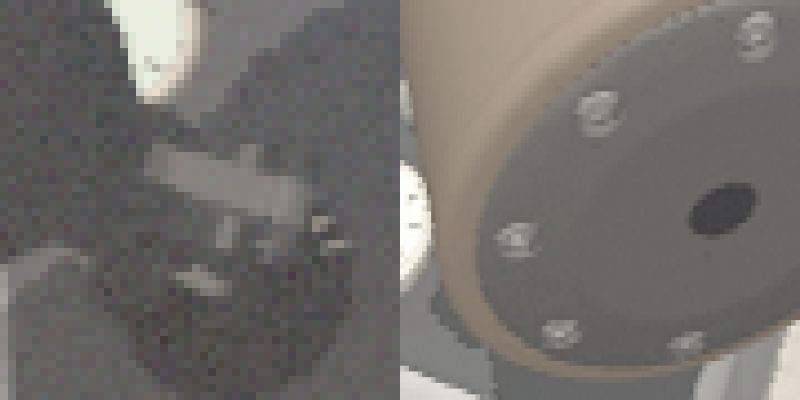

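Emit:
send_rows:
  moves:
    - [0, 0, -0.03, 0, 0, 0, 1]
    - [0, 0, -0.04, 0, 0, 0, 1]
    - [0, 0, -0.05, 0, 0, 0, 1]
    - [0, 0, -0.055, 0, 0, 0, 1]
    - [0, 0, -0.06, 0, 0, 0, 1]
    - [0, 0, -0.065, 0, 0, 0, 1]
    - [0, 0, -0.065, 0, 0, 0, 1]
  grip_force: 100

```text
time: 14.27
tool_pos: [0.5429, 0.2526, 0.1513]
eef_rot: [0.343, 3.122, 0.002]
contact_force: [-0.2, 0.5, -0.9]
width: 0.0179
```

Emit:
send_rows:
  moves:
    - [0, 0, -0.005, 0, 0, 0, 1]
    - [0, 0, -0.01, 0, 0, 0, 1]
    - [0, 0, -0.015, 0, 0, 0, 1]
    - [0, 0, -0.02, 0, 0, 0, 1]
    - [0, 0, -0.02, 0, 0, 0, 1]

```text
time: 14.68
tool_pos: [0.5428, 0.2525, 0.1481]
eef_rot: [0.343, 3.122, 0.002]
contact_force: [0.3, -0.9, -1.1]
width: 0.018
```

Emit:
send_rows:
  moves:
    - [0, 0, -0.005, 0, 0, 0, 1]
    - [0, 0, -0.01, 0, 0, 0, 1]
    - [0, 0, -0.015, 0, 0, 0, 1]
    - [0, 0, -0.02, 0, 0, 0, 1]
    - [0, 0, -0.025, 0, 0, 0, 1]
    - [0, 0, -0.03, 0, 0, 0, 1]
    - [0, 0, -0.03, 0, 0, 0, 1]

```text
time: 15.27
tool_pos: [0.5427, 0.2525, 0.1434]
eef_rot: [0.343, 3.122, 0.001]
contact_force: [0.6, 0.1, -0.0]
width: 0.0181
```

Emit:
send_rows:
  moves:
    - [0, 0, -0.01, 0, 0, 0, 1]
    - [0, 0, -0.02, 0, 0, 0, 1]
    - [0, 0, -0.03, 0, 0, 0, 1]
    - [0, 0, -0.035, 0, 0, 0, 1]
    - [0, 0, -0.04, 0, 0, 0, 1]
    - [0, 0, -0.045, 0, 0, 0, 1]
    - [0, 0, -0.045, 0, 0, 0, 1]

```text
time: 15.85
tool_pos: [0.5427, 0.2524, 0.1364]
eef_rot: [0.343, 3.123, 0.001]
contact_force: [0.4, -0.2, -0.1]
width: 0.0178
```

```bash
python3 -c "
from rig import robot
s=robot.get_state();print(s['tool_pos'],s['contact_force'],s['wrist_torque'])"
```

```text
[0.5426712  0.25244314 0.1364418 ] [ 0.40303095 -0.24754851 -0.06251859] [-0.03747462  0.0480202   0.02181412]
```

Emit:
send_rows:
  moves:
    - [0, 0, -0.005, 0, 0, 0, 1]
    - [0, 0, -0.01, 0, 0, 0, 1]
    - [0, 0, -0.015, 0, 0, 0, 1]
    - [0, 0, -0.02, 0, 0, 0, 1]
    - [0, 0, -0.02, 0, 0, 0, 1]

```text
time: 16.27
tool_pos: [0.5428, 0.2525, 0.1338]
eef_rot: [0.343, 3.122, 0.002]
contact_force: [-0.4, -0.3, 6.2]
width: 0.0177
```

Emit:
send_rows:
  moves:
    - [0, 0, -0.005, 0, 0, 0, 1]
    - [0, 0, -0.01, 0, 0, 0, 1]
    - [0, 0, -0.015, 0, 0, 0, 1]
    - [0, 0, -0.015, 0, 0, 0, 1]

```text
time: 16.6
tool_pos: [0.5429, 0.2526, 0.1322]
eef_rot: [0.343, 3.122, 0.002]
contact_force: [-3.2, -0.9, 8.3]
width: 0.0177
```

Emit:
send_rows:
  moves:
    - [0, 0, -0.005, 0, 0, 0, 1]
    - [0, 0, -0.01, 0, 0, 0, 1]
    - [0, 0, -0.015, 0, 0, 0, 1]
    - [0, 0, -0.015, 0, 0, 0, 1]

```text
time: 16.93
tool_pos: [0.5432, 0.2526, 0.1306]
eef_rot: [0.342, 3.121, 0.002]
contact_force: [-2.6, -1.7, 7.1]
width: 0.018
```

Emit:
send_rows:
  moves:
    - [0, 0, -0.003, 0, 0, 0, 1]
    - [0, 0, -0.006, 0, 0, 0, 1]
    - [0, 0, -0.006, 0, 0, 0, 1]

```text
time: 17.18
tool_pos: [0.5433, 0.2526, 0.1304]
eef_rot: [0.342, 3.12, 0.003]
contact_force: [-2.6, -0.7, 8.9]
width: 0.0177
```

Emit:
send_rows:
  moves:
    - [0, 0, -0.005, 0, 0, 0, 1]
    - [0, 0, -0.01, 0, 0, 0, 1]
    - [0, 0, -0.01, 0, 0, 0, 1]

```text
time: 17.43
tool_pos: [0.5433, 0.2526, 0.1297]
eef_rot: [0.341, 3.12, 0.003]
contact_force: [-2.6, -0.3, 8.8]
width: 0.0179
```

```bash
python3 -c "
from rig import robot
s=robot.get_state();print(s['tool_pos'],s['contact_force'],s['wrist_torque'])"
```

```text
[0.54331021 0.25258214 0.12972428] [-2.60701834 -0.34835373  8.83988013] [-0.33035903  1.19627672 -0.00483737]
```

Emit:
send_rows:
  moves:
    - [0, 0, -0.005, 0, 0, 0, 1]
    - [0, 0, -0.01, 0, 0, 0, 1]
    - [0, 0, -0.01, 0, 0, 0, 1]
    - [0, 0, -0.01, 0, 0, 0, 1]
  grip_force: 120

```text
time: 17.77
tool_pos: [0.5434, 0.2526, 0.1295]
eef_rot: [0.34, 3.119, 0.004]
contact_force: [-5.6, -1.5, 12.2]
width: 0.0174
```

```bash
python3 look.py 11; python3 ori.py; python3 - <<'E'
import cv2,numpy as np
a=cv2.imread('pics/top11.png')[165:215,95:145].astype(float)
a=np.clip(255*(a/255)**.5,0,255).astype(np.uint8)
b=cv2.imread('pics/side11.png')[270:340,150:240].astype(float);b=np.clip(255*(b/255)**.5,0,255).astype(np.uint8)
cv2.imwrite('pics/e11.png',np.hstack([cv2.resize(a,(400,400),interpolation=3),cv2.resize(b,(400,400),interpolation=3)]))
E
```

```text
17.8667 [0.54337364 0.25262355 0.12946744] [0.3404628  3.11947365 0.00356272] 0.017174745702965365 [-5.65691054 -0.95562723 11.39837734]
top origin 82 159
side origin 145 266
psi now 77.54290966869458 z [ 0.00381789  0.00186748 -0.99999097] turn needed (units) [-0.00029699  0.00060775 -0.00011849]
```

View pics/e11.png

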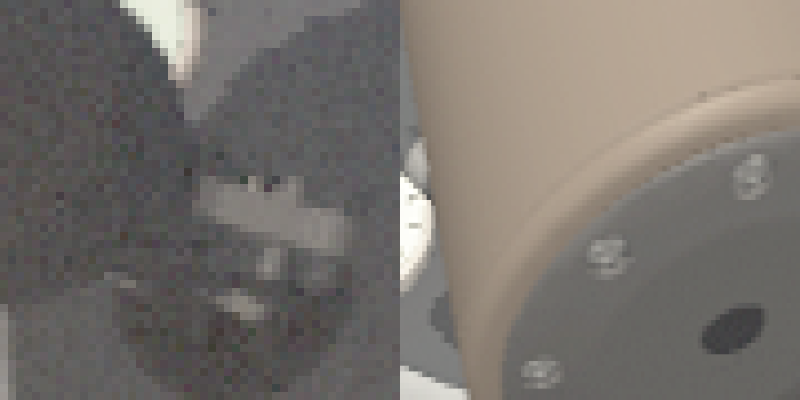

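Emit:
send_rows:
  moves:
    - [-0.004, 0, -0.005, 0, 0.0006, 0, 1]
    - [-0.004, 0, -0.01, 0, 0.0006, 0, 1]
    - [-0.004, 0, -0.015, 0, 0.0006, 0, 1]
    - [-0.004, 0, -0.015, 0, 0.0006, 0, 1]

```text
time: 18.2
tool_pos: [0.5434, 0.2527, 0.1293]
eef_rot: [0.339, 3.121, 0.004]
contact_force: [-4.2, -2.8, 16.2]
width: 0.0176
```

Emit:
send_rows:
  moves:
    - [-0.008, 0.003, -0.01, 0, 0, 0, 1]
    - [-0.008, 0.003, -0.02, 0, 0, 0, 1]
    - [-0.008, 0.003, -0.02, 0, 0, 0, 1]
    - [-0.008, 0.003, -0.02, 0, 0, 0, 1]
    - [-0.008, 0.003, -0.02, 0, 0, 0, 1]
    - [-0.008, 0.003, -0.02, 0, 0, 0, 1]

```text
time: 18.7
tool_pos: [0.5433, 0.2528, 0.1291]
eef_rot: [0.338, 3.119, 0.005]
contact_force: [-4.7, -4.4, 20.4]
width: 0.0175
```

```bash
python3 look.py 12;python3 -c "
from rig import robot
s=robot.get_state();print(s['time'],s['tool_pos'],s['contact_force'],s['wrist_torque'])"
```

```text
18.8 [0.54333534 0.25282048 0.12915296] [0.33775395 3.11869309 0.00468412] 0.01737025710032783 [-5.13538641 -5.02671754 20.30506584]
top origin 81 159
side origin 145 266
18.8 [0.54333534 0.25282048 0.12915296] [-5.13538641 -5.02671754 20.30506584] [-1.78585737  1.63340559 -0.01159654]
```

View pics/top12.png

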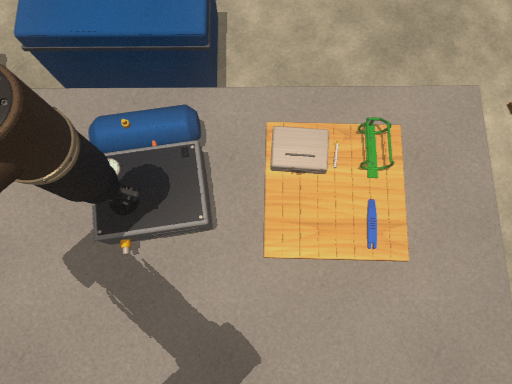

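View pics/side12.png

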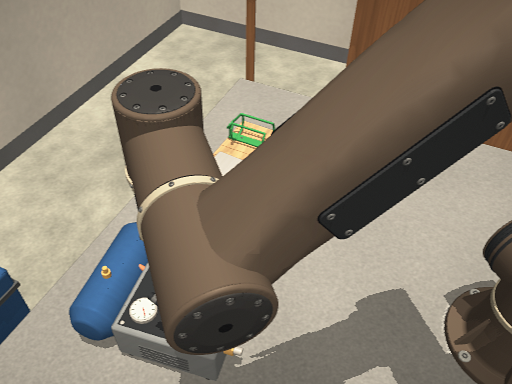

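```bash
python3 -c "
from rig import workorder,robot
print(workorder.finish_job()); s=robot.get_state();print(s['time'],s['tool_pos'],s['contact_force'])"
```

```text
the job is handed in; nothing more can be done
None
the job is handed in; nothing more can be done
```

The job is handed in at 18.8 s of the 58 s allowed: the tyre lever is on the board, and the knob is on the shaft, held pressed down.

- **Lever:** I lowered it into the near-right corner until the board took its weight, then opened the fingers. The last top picture shows it flat and wholly on the board. The socket case, bottle cage and valve extender look untouched.
- **Knob fit:** I turned it to about -12.5°. The two cameras disagreed on the shaft's flat (about -10° and -16°), so I aimed between them. It slid about 18 mm down the shaft with no measurable force, so the flats matched.
- **Press:** The spring force started where the knob should be home. After about 6 mm more it stiffened sharply: it had been rising about 1 N per mm, then went from 9 to 20 N in the last 0.6 mm. I take that as the lower stop. I handed in with about 20 N down and the grip at 120 N.

**What I couldn't confirm:**
- The arm hid the knob from the side camera and the top view was too dark to show its fit. That it is home and at the stop rests on position and force alone.
- A sideways force of about 7 N remained at the end, which my small corrections did not remove.
- The fingers read about 2 mm narrower than the parts they held.

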